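# Make up two wiring kits from the bench stock

## Task

Make up two kits from the stock on the bench. In the long tray goes the battery kit: the long copper bar, lying flat and lengthwise in the long compartment, and the small ring core, flat in the short compartment. In the round dish goes the coil kit: the large ring core, flat, and the short wide insulator, upright, side by side on the dish's floor; leave the short bar and the tall insulator where they are.

Things in the scene. Friction and masses are not known exactly. Their poses are not given: they have to be found in the camera images.
- long_tray: Long kit tray: grey plastic, rectangular, open, fixed, 240 long (its x), 94 wide (its y), 18 high; walls and floor 4 thick. Origin: centre of its underside, z up. A cross wall as high as the rim splits it into a long compartment, inside 140 x 86, its centre 46 towards the tray's -x, and a short compartment, inside 88 x 86, its centre 72 towards the tray's +x.
- round_dish: The round kit dish: bare metal, open, undivided, fixed to the bench; outside diameter 164, inside diameter 156, 24 high, flat floor 4 thick. Origin: centre of its underside, z up.
- long_bar: The long link bar: flat solid copper bar with a dark bolt-hole mark at each end, 110 long (its x) by 20 wide (its y) by 10 thick, lying flat on the bench, about 0.2 kg. Origin: centre of its underside, z up.
- short_bar: The short link bar: like the long one but 70 long (its x), 20 wide, 10 thick. Stays where it is. Origin: centre of its underside, z up.
- large_ring: The large ring core: dark grey ring lying flat, outside diameter 52, hole 24, 20 high, about 0.16 kg. Origin: on its axis, at its underside, z up.
- small_ring: The small ring core: dark grey ring lying flat, outside diameter 34, hole 16, 14 high, about 0.05 kg. Origin: on its axis, at its underside, z up.
- short_insulator: The short, wide stand-off insulator: ribbed white ceramic, standing upright, diameter 36, 32 high including a 6 high steel stud of diameter 16 on top, about 0.08 kg. Origin: centre of its underside, z up.
- tall_insulator: The tall, slim stand-off insulator: ribbed white ceramic, standing upright, diameter 26, 60 high including a 6 high steel stud on top. Stays where it is. Origin: centre of its underside, z up.
There are look-alikes about, which are no part of the job. Leave any green or pink look-alike of the short_insulator alone. What is shaped like the large_ring but purple is not meant.

How it is judged (in metres and radians):
At the end, for the whole second after the job is handed in: Long bar flat (0.1 rad), within 22 mm along and 36 across of its compartment's centre, 0.35 rad of lengthwise; small ring flat within 30 mm of its centre; in the dish large ring within 56, short insulator upright within 64 mm of centre; all on the floor (4 mm), at rest; others within 25 mm of start (x of long_bar in the frame of long_tray between -0.068 and -0.024 m and y of long_bar in the frame of long_tray between -0.036 and 0.036 m and angle between the x axis of long_bar and the x axis of long_tray, either way round below 0.35 rad and x of small_ring in the frame of long_tray between 0.042 and 0.102 m and y of small_ring in the frame of long_tray between -0.03 and 0.03 m and horizontal distance between large_ring and round_dish below 0.056 m and horizontal distance between short_insulator and round_dish below 0.064 m and z of long_bar in the frame of long_tray between 0.001 and 0.008 m and angle between each of long_bar, small_ring, large_ring, short_insulator's own z axis and vertical below 0.1 rad and linear speed of each of long_bar, small_ring, large_ring, short_insulator, short_bar, tall_insulator below 0.02 m/s and z of small_ring in the frame of long_tray between 0.001 and 0.008 m and z of large_ring in the frame of round_dish between 0.001 and 0.008 m and z of short_insulator in the frame of round_dish between 0.001 and 0.008 m and distance of each of short_bar, tall_insulator from where it was at the start of the episode below 0.025 m and angle between each of short_bar, tall_insulator's own z axis and vertical below 0.15 rad); the robot touches nothing.
It fails at once if the short bar is moved more than 25 mm (distance of short_bar from where it was at the start of the episode above 0.025 m).
It fails at once if the tall insulator is moved more than 25 mm or tipped over (distance of tall_insulator from where it was at the start of the episode above 0.025 m or angle between tall_insulator's own z axis and vertical above 0.5 rad).
It also fails if it takes over 102 s, if anything falls off the work surface, if the arm or the gripper's body presses on something with over 40 N, if the wrist force passes 120 N, or if a joint passes its speed limit or range.

## Robot

A 6-joint arm with a two-finger parallel gripper is mounted at the origin on the work surface. World frame = base frame: x ahead of the robot, y to its left, z up, the work surface at z = 0. Lengths are in mm, angles in rad, forces in N, time in s.
With the tool pointing down it reaches from about 350 to 775 mm from the base axis. Payload 7.3 kg.
Tool frame: the origin (TCP) lies at the very end of the fingers, on their centre line; the grasp point (between the pads) lies 19 mm behind it; z points along the fingers, y is the line along which they close (so a half turn about z gives the same grasp; the last joint's range is limited). The gripper opens to 92 mm and grips with 3 to 60 N. Pads are 19 mm wide; open, the fingers measure 130 mm over their backs; the gripper's body (75 mm by 190 mm) begins 47 mm behind the grasp point.
Start: joints at [1.199, 0.342, 1.524, -0, 1.275, -0.146], TCP at [117.524, 511.696, 226.741] pointing down, gripper open.
Joint ranges: [-2.53, 2.53], [-0.77, 2.02], [0.04, 2.7], [-1, 4.14], [0.28, 2.66], [-3.11, 3.11]. Speed limits (rad/s): [2.57, 2.57, 3.14, 3.14, 3.14, 3.14].

## Interface

Orientations are given as [roll, pitch, yaw] about the fixed x, y, z axes, in that order (R = Rz(yaw) Ry(pitch) Rx(roll)).
In Python, from plant import get_obs, vision, workorder gives the robot as it stands.
- The arm moves only by the shell command python3 -m pendant 'ROWS' [OPENING]. ROWS is a JSON object of lists of equal length, an entry for each row: "dp": the shift along the tool's x, y, z in m, a list of three; "rotation": the turn, a rotation vector about the tool's x, y, z in rad, a list of three. A call has 1 to 8 rows; each row is the pose to reach, as a shift and turn from the pose commanded when the call began, along the tool's axes at that moment; what a row does not reach only later rows make up. A row lasts 1/8 s, in which the tool goes at most 62.5 mm and 10.7 degrees, less where a joint would pass 70% of its speed; a pose out of reach is approached as far as the arm can. A call with a gripper value outside its range is refused whole. OPENING is the finger opening in m, from 0 to 0.0918, set as the call begins (- or left out, the last holds). The fingers move at their own pace and stop on an object; the grip force is fixed at half the most. Time passes only in rows, so rows that repeat a pose let the fingers close. It gives the time, the measured TCP pose, the force, the opening and the grip force at its end, in the units of the state.
- get_obs(): the state, without advancing time (a new reading comes with each control period).
- vision.capture(name): name is "side" or "top" or "wrist"; returns a dict with "pixels" (400x640x3 uint8, red, green, blue), "vfov" (degrees; the focal length in pixels is half the picture's height over the tangent of half this angle, whatever the lens; pixels are square), "cx", "cy" (the principal point, pixels), "pose" (4x4, takes a point from camera to world coordinates); the wrist camera has in their place "T_tool_cam" (4x4, takes a point from camera to tool coordinates, whose origin is the TCP and whose axes are the flange's). Camera axes: x right, y up, looking along -z (the intrinsics and any distortion apply to the point x, -y, -z); pixel columns grow to the right and rows downward; lengths in mm; the calibration is good to about 2 mm. A picture is of the moment at which its call begins: read the wrist's pose just before it. There is no depth.
- workorder.close_job(): hands the job in; it is judged then, once.
The state is a dict: "time": time; "joint_positions": joint angles; "dq": joint speeds; "tau": joint torques, N m; "tool_pos": TCP position; "tcp_rot": TCP orientation; "contact_force": force on the tool from outside, world axes, zero at the start; "moment": the same for the moment, N m; "grip_width": finger opening in mm; "finger_force": force on a finger pad.
Only numpy, scipy, OpenCV 4.12 (cv2) and the standard library are available. Lean on these libraries where they do the work, as an engineer would, in place of code of your own. Each camera call takes 0.05 s, during which the arm holds its last target. There are 200 camera calls.

## Working session

There is one attempt and no reset: what is moved stays moved. The work goes in short steps, Python scripts to look and compute and a shell command to move; the robot and the scene stay as the last step left them, time stands still between calls to the robot, and variables do not carry over. Pictures are saved under pics/ and viewed, at most 14 in all, crops included, and the job is handed in when it is done.

```bash
ls; mkdir -p pics; python3 - <<'E'
from plant import get_obs, vision
import cv2, numpy as np
print(get_obs())
for n in ("top","side"):
    c=vision.capture(n); print(n,{k:v for k,v in c.items() if k!="pixels"})
    cv2.imwrite(f"pics/{n}1.png",c["pixels"][:,:,::-1])
    np.savez(f"{n}1.npz",**c)
E
```

```text
pics
{'time': 0.0, 'joint_positions': array([ 1.19902434e+00,  3.42763891e-01,  1.52501348e+00,  7.74292519e-06,
        1.27537857e+00, -1.45994356e-01]), 'dq': array([ 0.00095565,  0.00065256,  0.00038726,  0.00046769,  0.00125558,
       -0.00039075]), 'tau': array([ 1.45920269e-03, -4.31238449e+01, -2.44223267e+01,  7.19418470e-02,
        5.59475936e-02, -1.66351938e-04]), 'tool_pos': array([117.35532217, 511.3059927 , 226.02482321]), 'tcp_rot': array([-3.14004707e+00, -2.34746707e-04,  2.91581258e+00]), 'contact_force': array([-0.14789884, -0.02134961,  0.68788236]), 'moment': array([-0.03914204,  0.0219826 ,  0.03143702]), 'finger_force': 0.0, 'grip_width': 91.67013306780963}
top {'vfov': 50.66704775706014, 'cx': 319.8845451365842, 'cy': 203.79280799497005, 'pose': array([[-7.68394612e-02,  9.64776301e-01, -2.51599656e-01,
         3.54578212e+02],
       [-9.97039158e-01, -7.50952330e-02,  1.65415591e-02,
        -4.93587929e+00],
       [-2.93503062e-03,  2.52125754e-01,  9.67690028e-01,
         8.77248331e+02],
       [ 0.00000000e+00,  0.00000000e+00,  0.00000000e+00,
         1.00000000e+00]])}
side {'vfov': 47.87262492667613, 'cx': 312.1003373568756, 'cy': 204.20248014025623, 'pose': array([[ 9.77122120e-01,  1.28328643e-01, -1.69599890e-01,
         4.00792506e+02],
       [-2.12041363e-01,  6.49524098e-01, -7.30175943e-01,
        -7.37817823e+02],
       [ 1.64567274e-02,  7.49433256e-01,  6.61875343e-01,
         7.02148173e+02],
       [ 0.00000000e+00,  0.00000000e+00,  0.00000000e+00,
         1.00000000e+00]])}
```

View pics/top1.png

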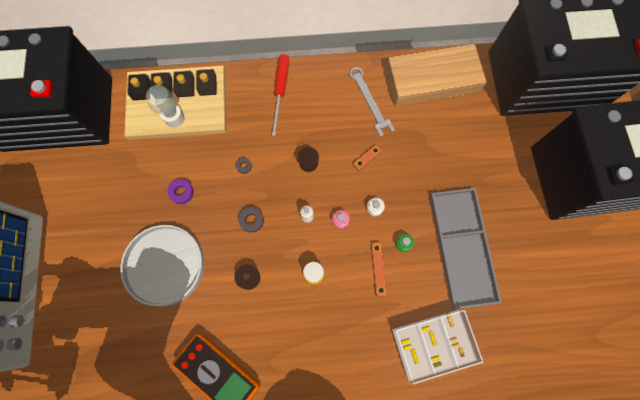

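View pics/side1.png

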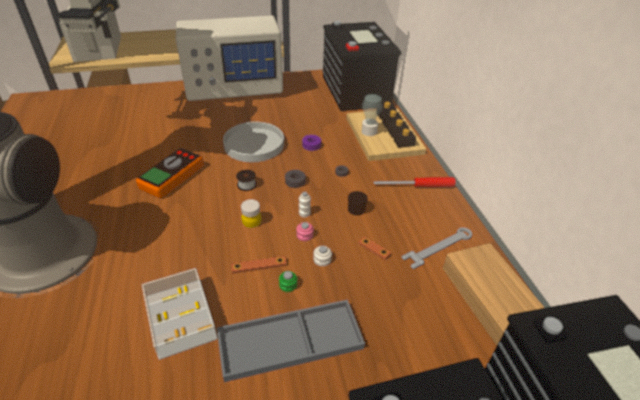

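The top view shows the tray corners at about (432,190), (475,188), (498,301) and (455,306), and the dish centred at (162,265). The long bar is at (378,268), the large ring at (250,219) and the small ring at (244,165). The white short insulator is at (375,206) and the tall one at (306,213), and the short bar is at (367,157). The side view has the same things: long bar (259,264), large ring (295,178), small ring (342,171), short insulator (322,256), dish (254,141).

```bash
cat > h.py <<'E'
import numpy as np, cv2
from scipy.spatial.transform import Rotation as R
def ray(c,px,pose=None):
    P=c["pose"] if pose is None else pose
    f=200/np.tan(np.radians(float(c["vfov"]))/2)
    d=np.array([(px[0]-c["cx"])/f,-(px[1]-c["cy"])/f,-1.])
    return P[:3,3],P[:3,:3]@d
def at(c,px,z,pose=None):
    o,d=ray(c,px,pose); return (o+d*(z-o[2])/d[2])[:2]
def proj(c,p,pose=None):
    P=c["pose"] if pose is None else pose
    f=200/np.tan(np.radians(float(c["vfov"]))/2)
    q=P[:3,:3].T@(np.asarray(p,float)-P[:3,3])
    return np.array([c["cx"]-f*q[0]/q[2],c["cy"]+f*q[1]/q[2]])
E
python3 - <<'E'
from h import *
t=np.load("top1.npz");s=np.load("side1.npz")
np.set_printoptions(precision=1,suppress=True)
for n,a,b,z in [("tray c1",(432,190),None,18),("c2",(475,188),None,18),("c3",(498,301),None,18),("c4",(455,306),None,18),
 ("sidetray",None,(219,330),18),("",None,(353,304),18),("",None,(364,347),18),("",None,(222,376),18),
 ("dish",(162,265),(254,139),24),("lbar",(378,268),(259,264),10),("barends",(376,242),(233,267),10),("",(381,295),(286,262),10),("lring",(250,218),(294,178),18),("sring",(244,165),(342,171),12),
 ("shortins",(376,205),(322,254),25),("tall",(306,211),(305,203),35),("sbar",(367,157),(374,248),10),("pink",(341,218),(305,230),22),("green",(405,242),(288,281),22)]:
    print(n, at(t,a,z) if a else "", at(s,b,z) if b else "")
E
```

```text
tray c1 [ 589.7 -258.7] 
c2 [ 587.  -350.2] 
c3 [ 352.2 -356. ] 
c4 [ 349.2 -269.7] 
sidetray  [ 347.5 -274.2]
  [ 591.1 -268.4]
  [ 584.9 -356.8]
  [ 347.  -360.2]
dish [474.1 307.2] [476.7 301.6]
lbar [ 435.9 -127.5] [ 434.7 -131.2]
barends [ 489.5 -129.4] [ 382.9 -128.8]
 [ 381.9 -127.5] [ 488.8 -136.7]
lring [558.8 128. ] [553.1 120.4]
sring [679.  137.7] [678.8 132.9]
shortins [ 564.5 -135.8] [ 561.7 -143.1]
tall [560.5  10.2] [557.    5.2]
sbar [ 677.4 -130.4] [ 676.1 -135. ]
pink [543.2 -60.9] [542.5 -66.1]
green [ 483.  -186.7] [ 482.9 -195.1]
```

The two cameras agree to within about 6 mm, and the tray measures 240 mm as it should. I'll go above the large ring and refine with the wrist camera.

```bash
python3 -m pendant '{"dp":[[-0.514,-0.28,0],[-0.514,-0.28,0],[-0.514,-0.28,0],[-0.514,-0.28,0],[-0.514,-0.28,0],[-0.514,-0.28,0],[-0.514,-0.28,0],[-0.514,-0.28,0]],"rotation":[[0,0,-0.226],[0,0,-0.226],[0,0,-0.226],[0,0,-0.226],[0,0,-0.226],[0,0,-0.226],[0,0,-0.226],[0,0,-0.226]]}'
```

```text
time: 1.1
tool_pos: [488.5, 182.8, 226.5]
tcp_rot: [3.141, -0.0, 3.142]
contact_force: [0.2, 0.5, -0.5]
grip_width: 91.9
finger_force: 0.0
```

```bash
python3 -m pendant '{"dp":[[-0.065,-0.058,0],[-0.065,-0.058,0],[-0.065,-0.058,0],[-0.065,-0.058,0],[-0.065,-0.058,0]],"rotation":[[0,0,0],[0,0,0],[0,0,0],[0,0,0],[0,0,0]]}'
cat >> h.py <<'E'
def wrist(name):
    from plant import get_obs, vision
    o=get_obs(); c=vision.capture("wrist")
    T=np.eye(4); T[:3,:3]=R.from_euler("xyz",o["tcp_rot"]).as_matrix(); T[:3,3]=o["tool_pos"]
    c["pose"]=T@c["T_tool_cam"]
    cv2.imwrite(f"pics/{name}.png",c["pixels"][:,:,::-1]); np.savez(name+".npz",**c); return o,c
E
python3 - <<'E'
from h import *
np.set_printoptions(precision=3,suppress=True)
o,c=wrist("w1"); print(o["tool_pos"],o["tcp_rot"],c["T_tool_cam"],c["vfov"],c["cx"],c["cy"])
for p in [(556,124,10),(679,135,7),(475,305,24)]: print(p,proj(c,p))
E
```

```text
time: 1.72
tool_pos: [551.5, 127.5, 226.9]
tcp_rot: [3.141, -0.0, -3.14]
contact_force: [0.3, -0.1, 0.3]
grip_width: 91.7
finger_force: 0.0
[551.477 127.519 226.873] [ 3.141 -0.    -3.14 ] [[   0.       0.956    0.294   79.97 ]
 [   1.      -0.      -0.001    0.008]
 [  -0.001    0.294   -0.956 -158.52 ]
 [   0.       0.       0.       1.   ]] 69.63427010760893 318.2862171004934 195.38482204889826
(556, 124, 10) [315.318 173.178]
(679, 135, 7) [322.887 254.63 ]
(475, 305, 24) [465.269 110.293]
```

View pics/w1.png

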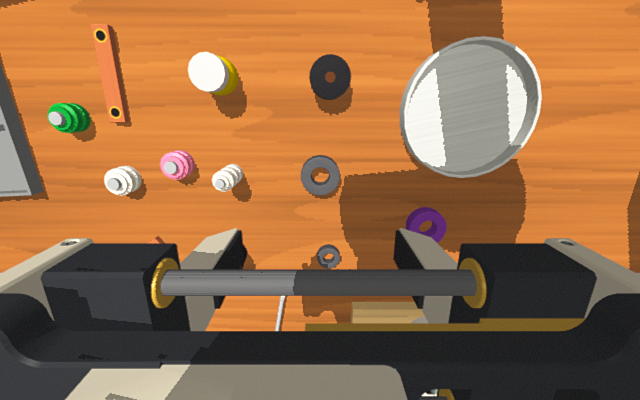

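The wrist view shows the large ring at (320,176) with its hole at (320,176), the small ring at (329,257) and the dish rim centred at about (471,107). The short insulator's stud is at (115,184), and the long bar's bolt marks are at (100,35) and (115,112).

```bash
python3 - <<'E'
from h import *
np.set_printoptions(precision=1,suppress=True)
c=np.load("w1.npz")
im=c["pixels"]; hsv=cv2.cvtColor(im,cv2.COLOR_RGB2HSV)
m=((hsv[...,1]<70)).astype(np.uint8)
n,l,st,ce=cv2.connectedComponentsWithStats(m)
for i in range(1,n):
    if st[i,4]>150: print(st[i],ce[i])
for nm,p,z in [("lring",(320.5,175),20),("hole",(320,176),16),("sring",(329,256.5),14),("dish",(471,107),24),("sins",(115,184),32),("b1",(100,35),10),("b2",(115,112),10)]: print(nm,at(c,p,z))
for p in [(401,107),(541,107)]: print(at(c,p,24))
for p in [(470,37),(470,177)]: print(at(c,p,24))
E
```

```text
[  400    36   142   142 15507] [470.4 106.6]
[ 188   52   41   40 1267] [207.8  71.9]
[ 310   55   40   44 1296] [329.5  76.6]
[   0   64   44  133 2997] [ 14.3 150.5]
[ 48 112  17  14 180] [ 56.4 118.1]
[ 301  155   39   40 1000] [319.9 175. ]
[212 164  31  28 586] [227.  177.3]
[104 166  37  29 833] [122.2 180. ]
[    0   228   640   172 83739] [315.1 326.5]
[317 245  23  23 362] [328.  256.1]
lring [556.2 130.8]
hole [558.4 130.2]
sring [678.2 143.7]
dish [471.2 311.3]
sins [ 565.6 -130.1]
b1 [ 392.  -126.7]
b2 [ 478.2 -126.9]
[471.4 227.1]
[471.  395.5]
[395.9 298.3]
[557.5 323.7]
```

```bash
python3 -m pendant '{"dp":[[-0.0055,0.002,0.06],[-0.0055,0.002,0.12],[-0.0055,0.002,0.15],[-0.0055,0.002,0.15]],"rotation":[[0,0,0],[0,0,0],[0,0,0],[0,0,0]]}'
python3 - <<'E'
from h import *
np.set_printoptions(precision=1,suppress=True)
o,c=wrist("w2"); print(o["tool_pos"],proj(c,(557,129,20)))
hsv=cv2.cvtColor(c["pixels"],cv2.COLOR_RGB2HSV)
m=((hsv[...,1]<70)).astype(np.uint8)
n,l,st,ce=cv2.connectedComponentsWithStats(m)
for i in range(1,n):
    if st[i,4]>300: print(st[i],ce[i],at(c,ce[i],20))
E
```

```text
time: 2.28
tool_pos: [555.9, 129.0, 74.8]
tcp_rot: [-3.141, -0.005, -3.14]
contact_force: [-0.1, -0.3, 0.6]
grip_width: 91.6
finger_force: 0.0
[555.9 129.   74.8] [318.1 214.3]
[  69    0   84   73 4904] [110.3  34.9] [430.2  -9.1]
[  450     0   190   218 35488] [552.9 107.3] [475.7 295.9]
[ 300    3   74   86 4531] [336.1  45.1] [436. 141.]
[ 288  179   64   66 2802] [319.1 212. ] [555.1 129.8]
[ 55 192  27  22 450] [ 67.8 202.2] [547.2 -66.7]
[    0   193   640   207 85524] [311.2 323.9] [661.9 123. ]
[   0  196   36   48 1302] [ 14.7 218.4] [ 560.8 -112.3]
```

View pics/w2.png

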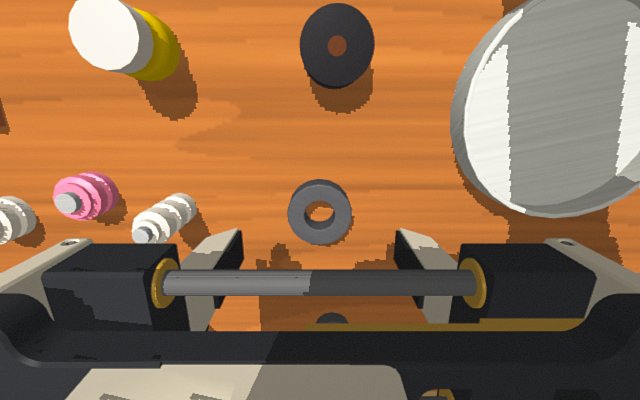

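The ring sits centred below the fingers at pixel (319,212), so I'll descend and grip.

```bash
python3 -m pendant '{"dp":[[0,0,0.04],[0,0,0.07],[0,0,0.07],[0,0,0.07]],"rotation":[[0,0,0],[0,0,0],[0,0,0],[0,0,0]]}'
python3 -m pendant '{"dp":[[0,0,0],[0,0,0],[0,0,0],[0,0,0],[0,0,0],[0,0,0],[0,0,0],[0,0,0]],"rotation":[[0,0,0],[0,0,0],[0,0,0],[0,0,0],[0,0,0],[0,0,0],[0,0,0],[0,0,0]]}' 0.03
```

```text
time: 2.82
tool_pos: [559.4, 128.8, 9.1]
tcp_rot: [3.141, 0.004, -3.141]
contact_force: [-1.7, 0.3, -0.8]
grip_width: 91.9
finger_force: 0.0
time: 3.82
tool_pos: [557.9, 128.5, 6.8]
tcp_rot: [3.141, 0.0, -3.141]
contact_force: [0.2, 1.0, 1.1]
grip_width: 51.0
finger_force: 30.0
```

```bash
python3 -m pendant '{"dp":[[0,0,-0.05],[0,0,-0.1],[0.03,0.045,-0.1],[0.06,0.09,-0.1],[0.09,0.135,-0.1],[0.115,0.18,-0.1],[0.115,0.18,-0.1],[0.115,0.18,-0.1]],"rotation":[[0,0,0],[0,0,0],[0,0,0],[0,0,0],[0,0,0],[0,0,0],[0,0,0],[0,0,0]]}'
python3 - <<'E'
from h import *
np.set_printoptions(precision=1,suppress=True)
o,c=wrist("w3"); print(o["tool_pos"],o["grip_width"],proj(c,(473.5,308,24)))
E
```

```text
time: 4.82
tool_pos: [442.8, 308.1, 106.4]
tcp_rot: [-3.141, -0.0, -3.141]
contact_force: [-0.2, -0.4, -2.0]
grip_width: 51.0
finger_force: 30.0
[442.8 308.1 106.4] 50.98666722106452 [317.9 233.6]
```

View pics/w3.png

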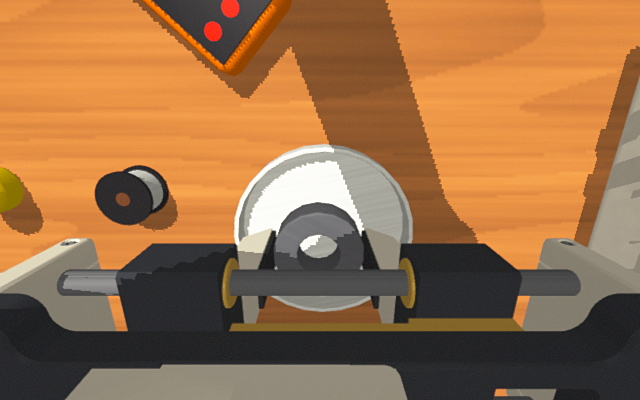

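The ring is held over the dish. The dish rim spans columns 235–412, with its near edge at row 145 and its far edge at about row 311.

```bash
python3 - <<'E'
from h import *
np.set_printoptions(precision=1,suppress=True)
c=np.load("w3.npz")
for p in [(235,228),(412,228),(323,145),(323,311)]: print(at(c,p,24))
E
```

```text
[468.  232.7]
[467.8 393.5]
[393.1 312.2]
[557.9 313.2]
```

```bash
python3 -m pendant '{"dp":[[-0.002,0.004,0.04],[-0.002,0.004,0.07],[-0.002,0.004,0.09],[-0.002,0.004,0.094],[-0.002,0.004,0.094],[-0.002,0.004,0.094],[-0.002,0.004,0.094]],"rotation":[[0,0,0],[0,0,0],[0,0,0],[0,0,0],[0,0,0],[0,0,0],[0,0,0]]}'
```

```text
time: 5.75
tool_pos: [445.3, 312.6, 13.6]
tcp_rot: [3.141, 0.001, -3.141]
contact_force: [-0.4, -0.8, -1.8]
grip_width: 50.7
finger_force: 30.0
```

```bash
python3 -m pendant '{"dp":[[0,0,0.001],[0,0,0.0015],[0,0,0.0015]],"rotation":[[0,0,0],[0,0,0],[0,0,0]]}'
python3 -m pendant '{"dp":[[0,0,0],[0,0,0],[0,0,0],[0,0,0],[0,0,-0.03],[0,0,-0.08],[0,0,-0.1],[0,0,-0.1]],"rotation":[[0,0,0],[0,0,0],[0,0,0],[0,0,0],[0,0,0],[0,0,0],[0,0,0],[0,0,0]]}' 0.068
```

```text
time: 6.12
tool_pos: [444.7, 312.5, 11.2]
tcp_rot: [3.142, -0.0, -3.141]
contact_force: [0.4, 0.8, -2.1]
grip_width: 50.9
finger_force: 30.0
time: 7.12
tool_pos: [445.7, 312.9, 112.8]
tcp_rot: [3.14, 0.003, -3.141]
contact_force: [0.4, 0.2, -0.6]
grip_width: 68.0
finger_force: 0.0
```

```bash
python3 -m pendant '{"dp":[[-0.118,-0.446,-0.02],[-0.118,-0.446,-0.02],[-0.118,-0.446,-0.02],[-0.118,-0.446,-0.02],[-0.118,-0.446,-0.02],[-0.118,-0.446,-0.02],[-0.118,-0.446,-0.02],[-0.118,-0.446,-0.02]],"rotation":[[0,0,0.1],[0,0,0.2],[0,0,0.3],[0,0,0.4],[0,0,0.5],[0,0,0.6],[0,0,0.7],[0,0,0.785]]}'
python3 -m pendant '{"dp":[[0,0,0],[0,0,0]],"rotation":[[0,0,0],[0,0,0]]}'
```

```text
time: 8.12
tool_pos: [562.6, -137.0, 129.4]
tcp_rot: [-3.141, -0.001, 2.35]
contact_force: [0.6, 0.1, -0.2]
grip_width: 68.1
finger_force: 0.0
time: 8.38
tool_pos: [562.1, -132.4, 130.0]
tcp_rot: [-3.141, -0.003, 2.358]
contact_force: [-0.0, -0.1, -0.0]
grip_width: 67.8
finger_force: 0.0
```

```bash
python3 - <<'E'
from h import *
np.set_printoptions(precision=1,suppress=True)
o,c=wrist("w4"); print(o["tool_pos"],o["tcp_rot"],proj(c,(564,-133,32)),proj(c,(564,-133,0)))
E
```

```text
[ 562.1 -132.4  130. ] [-3.1 -0.   2.4] [319.3 198.6] [319.2 189.4]
```

View pics/w4.png

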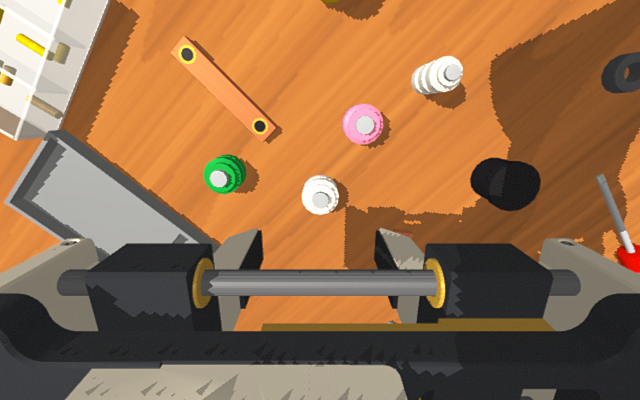

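The insulator's stud is at (320,198), matching the prediction for (564,-133). Descending to grip; the same picture also gives the bar marks at (187,54) and (260,126).

```bash
python3 - <<'E'
from h import *
np.set_printoptions(precision=1,suppress=True)
c=np.load("w4.npz")
a,b=at(c,(187,54),10),at(c,(260,126),10); print(a,b,(a+b)/2,np.linalg.norm(a-b),np.degrees(np.arctan2(*(b-a)[::-1])),at(c,(320.5,198),32))
E
python3 -m pendant '{"dp":[[-0.002,0.001,0.05],[-0.002,0.001,0.1],[-0.002,0.001,0.12],[-0.002,0.001,0.124],[-0.002,0.001,0.124],[-0.002,0.001,0.124]],"rotation":[[0,0,0],[0,0,0],[0,0,0],[0,0,0],[0,0,0],[0,0,0]]}'
python3 -m pendant '{"dp":[[0,0,0],[0,0,0],[0,0,0],[0,0,0],[0,0,0],[0,0,0],[0,0,0]],"rotation":[[0,0,0],[0,0,0],[0,0,0],[0,0,0],[0,0,0],[0,0,0],[0,0,0]]}' 0.025
```

```text
[ 391.9 -126.4] [ 478.5 -126.9] [ 435.2 -126.6] 86.59187089125695 -0.35819248063859477 [ 564.3 -131.8]
time: 9.18
tool_pos: [565.9, -134.2, 8.6]
tcp_rot: [3.141, 0.002, 2.357]
contact_force: [-0.0, 0.1, -0.2]
grip_width: 67.7
finger_force: 0.0
time: 10.05
tool_pos: [565.1, -134.3, 7.3]
tcp_rot: [3.141, 0.0, 2.357]
contact_force: [-0.1, -0.1, 1.1]
grip_width: 35.5
finger_force: 30.0
```

```bash
python3 -m pendant '{"dp":[[0,0,-0.05],[0,0,-0.11],[0.04,0.031,-0.12],[0.08,0.062,-0.12],[0.12,0.093,-0.12],[0.16,0.125,-0.12],[0.2,0.156,-0.12],[0.24,0.187,-0.12]],"rotation":[[0,0,0],[0,0,0],[0,0,-0.1],[0,0,-0.2],[0,0,-0.3],[0,0,-0.4],[0,0,-0.5],[0,0,-0.6]]}'
python3 -m pendant '{"dp":[[0,0,0],[0,0,0]],"rotation":[[0,0,0],[0,0,0]]}'
```

```text
time: 11.05
tool_pos: [526.8, 169.2, 127.0]
tcp_rot: [-3.142, -0.0, 2.96]
contact_force: [0.9, 0.4, -1.1]
grip_width: 35.2
finger_force: 30.0
time: 11.3
tool_pos: [527.2, 167.4, 127.0]
tcp_rot: [-3.141, -0.0, 2.957]
contact_force: [0.5, -0.5, -1.7]
grip_width: 35.4
finger_force: 30.0
```

```bash
python3 -m pendant '{"dp":[[0.015,0.046,0],[0.03,0.092,0],[0.0445,0.139,0],[0.0445,0.139,0],[0.0445,0.139,0],[0.0445,0.139,0]],"rotation":[[0,0,-0.06],[0,0,-0.12],[0,0,-0.185],[0,0,-0.185],[0,0,-0.185],[0,0,-0.185]]}'
python3 - <<'E'
from h import *
np.set_printoptions(precision=1,suppress=True)
o,c=wrist("w5"); print(o["tool_pos"],o["tcp_rot"],proj(c,(475,312,24)),proj(c,(445,312.5,24)))
E
```

```text
time: 12.05
tool_pos: [509.7, 310.7, 127.2]
tcp_rot: [-3.141, -0.0, 3.139]
contact_force: [-0.2, -0.4, -0.4]
grip_width: 35.4
finger_force: 30.0
[509.7 310.7 127.2] [-3.1 -0.   3.1] [319.3 158.6] [319.9 124.9]
```

View pics/w5.png

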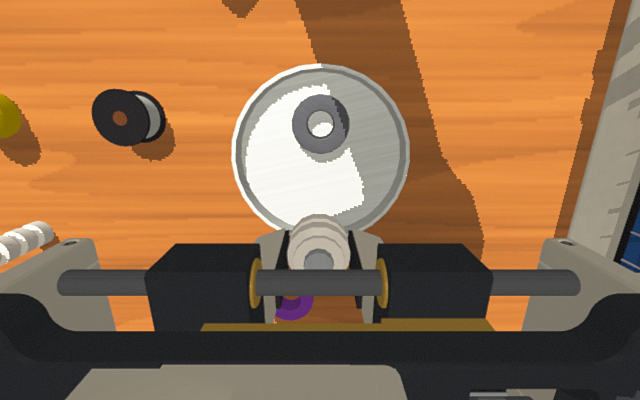

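The ring lies in the dish with its hole at (320,124), the held insulator is at (319,255), and the dish rim spans columns 232–409 with its near edge at row 65.

```bash
python3 - <<'E'
from h import *
np.set_printoptions(precision=1,suppress=True)
c=np.load("w5.npz")
for p in [(232,150),(409,150),(320,65),(320,236)]: print(at(c,p,24))
print(at(c,(320,124),14))
E
python3 -m pendant '{"dp":[[0,0.001,0.04],[0,0.001,0.08],[0,0.001,0.1],[0,0.001,0.113],[0,0.001,0.115],[0,0.001,0.115],[0,0.001,0.115]],"rotation":[[0,0,0],[0,0,0],[0,0,0],[0,0,0],[0,0,0],[0,0,0],[0,0,0]]}'
```

```text
[467.  232.7]
[467.3 393.4]
[396.3 312.6]
[552.5 312.6]
[444.7 312.7]
time: 12.98
tool_pos: [509.8, 313.7, 13.3]
tcp_rot: [3.141, 0.002, -3.141]
contact_force: [-0.4, -1.0, -1.3]
grip_width: 35.7
finger_force: 30.0
```

```bash
python3 -m pendant '{"dp":[[0,0,0.001],[0,0,0.001],[0,0,0.001]],"rotation":[[0,0,0],[0,0,0],[0,0,0]]}'
python3 -m pendant '{"dp":[[0,0,0],[0,0,0],[0,0,0],[0,0,0],[0,0,-0.03],[0,0,-0.08],[0,0,-0.12],[0,0,-0.12]],"rotation":[[0,0,0],[0,0,0],[0,0,0],[0,0,0],[0,0,0],[0,0,0],[0,0,0],[0,0,0]]}' 0.054
```

```text
time: 13.35
tool_pos: [509.2, 313.5, 11.3]
tcp_rot: [3.141, 0.0, -3.141]
contact_force: [-0.3, -0.3, -1.8]
grip_width: 35.4
finger_force: 30.0
time: 14.35
tool_pos: [511.0, 314.3, 135.0]
tcp_rot: [3.138, 0.007, -3.141]
contact_force: [-0.5, 0.5, -0.2]
grip_width: 53.8
finger_force: 0.0
```

```bash
python3 -m pendant '{"dp":[[-0.03,-0.033,0],[-0.06,-0.066,0],[-0.1,-0.11,0],[-0.14,-0.152,0],[-0.166,-0.173,0],[-0.166,-0.173,0],[-0.166,-0.173,0],[-0.166,-0.173,0]],"rotation":[[0,0,0],[0,0,0],[0,0,0],[0,0,0],[0,0,0],[0,0,0],[0,0,0],[0,0,0]]}' 0.06
python3 - <<'E'
from h import *
np.set_printoptions(precision=1,suppress=True)
o,c=wrist("w6"); print(o["tool_pos"],o["tcp_rot"],proj(c,(678,140,14)))
hsv=cv2.cvtColor(c["pixels"],cv2.COLOR_RGB2HSV)
m=((hsv[...,1]<70)).astype(np.uint8)
n,l,st,ce=cv2.connectedComponentsWithStats(m)
for i in range(1,n):
    if st[i,4]>300: print(st[i],ce[i],at(c,ce[i],14))
E
```

```text
time: 15.35
tool_pos: [674.2, 141.7, 130.9]
tcp_rot: [3.141, -0.001, -3.14]
contact_force: [-0.3, -0.3, 0.5]
grip_width: 60.2
finger_force: 0.0
[674.2 141.7 130.9] [ 3.1 -0.  -3.1] [316.3 194.5]
[ 428    0  197   67 9385] [519.1  26.9] [528.8 312.4]
[  59   21   43   40 1022] [76.9 38.8] [538.8 -65.4]
[ 131   38   60   42 1761] [160.2  59.7] [555.    3.4]
[ 141  173   62   52 2342] [170.9 198.1] [682.  -6.]
[303 179  32  34 706] [318.6 195.4] [678.9 142.3]
[    0   228   640   172 87859] [315.3 325.2] [836.9 138.8]
```

View pics/w6.png

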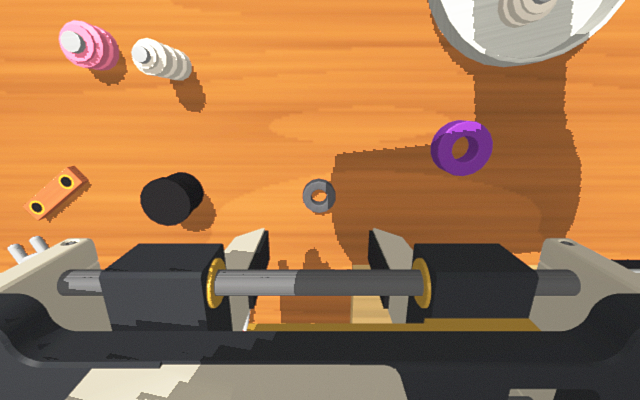

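The small ring is at (318.6,195), so it lies at (678.5,142). It is clear of the neighbouring things.

```bash
python3 -m pendant '{"dp":[[-0.004,0,0.05],[-0.004,0,0.1],[-0.004,0,0.12],[-0.004,0,0.126],[-0.004,0,0.126],[-0.004,0,0.126],[-0.004,0,0.126]],"rotation":[[0,0,0],[0,0,0],[0,0,0],[0,0,0],[0,0,0],[0,0,0],[0,0,0]]}'
python3 -m pendant '{"dp":[[0,0,0],[0,0,0],[0,0,0],[0,0,0],[0,0,0],[0,0,0],[0,0,0]],"rotation":[[0,0,0],[0,0,0],[0,0,0],[0,0,0],[0,0,0],[0,0,0],[0,0,0]]}' 0.02
```

```text
time: 16.27
tool_pos: [680.0, 140.6, 6.7]
tcp_rot: [3.141, 0.002, -3.141]
contact_force: [1.5, 0.6, -0.1]
grip_width: 59.8
finger_force: 0.0
time: 17.15
tool_pos: [679.2, 140.5, 5.3]
tcp_rot: [3.142, 0.0, -3.141]
contact_force: [-0.7, 0.4, 1.4]
grip_width: 32.7
finger_force: 30.0
```

```bash
python3 -m pendant '{"dp":[[0,0,-0.05],[0,0,-0.1],[0.025,-0.05,-0.125],[0.04,-0.11,-0.125],[0.055,-0.17,-0.125],[0.07,-0.23,-0.125],[0.09,-0.29,-0.125],[0.105,-0.35,-0.125]],"rotation":[[0,0,0],[0,0,0],[0,0,0],[0,0,0],[0,0,0],[0,0,0],[0,0,0],[0,0,0]]}'
python3 -m pendant '{"dp":[[0,0,0],[0,0,0]],"rotation":[[0,0,0],[0,0,0]]}'
```

```text
time: 18.15
tool_pos: [573.4, -211.2, 130.2]
tcp_rot: [3.142, 0.0, -3.141]
contact_force: [0.8, 0.6, 0.0]
grip_width: 32.3
finger_force: 30.0
time: 18.4
tool_pos: [574.2, -209.2, 130.0]
tcp_rot: [3.141, -0.0, 3.141]
contact_force: [-0.1, 0.9, -0.3]
grip_width: 33.0
finger_force: 30.0
```

```bash
python3 - <<'E'
from h import *
np.set_printoptions(precision=1,suppress=True)
o,c=wrist("w7"); print(o["tool_pos"],o["tcp_rot"],o["grip_width"])
for p in [(541,-308,4),(423,-313,4)]: print(proj(c,p))
E
```

```text
[ 574.2 -209.2  130. ] [ 3.1 -0.   3.1] 33.0241435403401
[218.5 156.3]
[198.9  21.6]
```

View pics/w7.png

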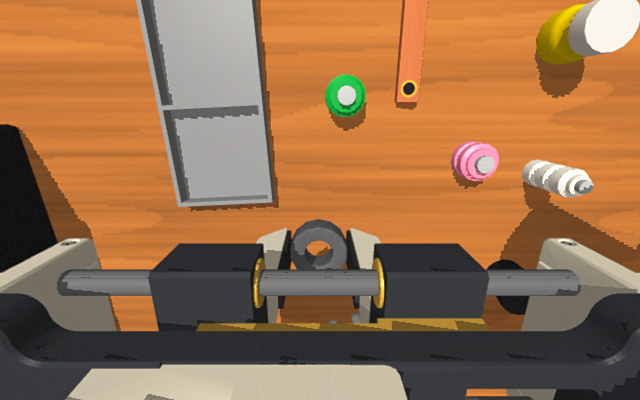

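The small ring is held at (319,248). The tray's far rim corners are at (181,206) and (276,200), and the cross wall runs from (163,108) to (260,107).

```bash
python3 - <<'E'
from h import *
np.set_printoptions(precision=1,suppress=True)
c=np.load("w7.npz")
for p in [(180,206),(276,201),(163,108),(260,107),(140,0),(252,0)]: print(p,at(c,p,18))
E
```

```text
(180, 206) [ 588.4 -346.5]
(276, 201) [ 583.2 -250.7]
(163, 108) [ 495.1 -348.5]
(260, 107) [ 494.2 -261.3]
(140, 0) [ 411.  -353.9]
(252, 0) [ 411.  -262.8]
```

```bash
python3 -m pendant '{"dp":[[0.015,-0.045,0],[0.033,-0.096,0],[0.033,-0.096,0.03],[0.033,-0.096,0.06],[0.033,-0.096,0.06],[0.033,-0.096,0.06]],"rotation":[[0,0,0],[0,0,0],[0,0,0],[0,0,0],[0,0,0],[0,0,0]]}'
python3 - <<'E'
from h import *
np.set_printoptions(precision=1,suppress=True)
o,c=wrist("w8"); print(o["tool_pos"],o["tcp_rot"],o["grip_width"])
E
```

```text
time: 19.2
tool_pos: [542.5, -304.7, 71.3]
tcp_rot: [-3.141, 0.001, -3.14]
contact_force: [-0.3, 0.3, -0.2]
grip_width: 32.9
finger_force: 30.0
[ 542.5 -304.7   71.3] [-3.1  0.  -3.1] 32.92159559900867
```

View pics/w8.png

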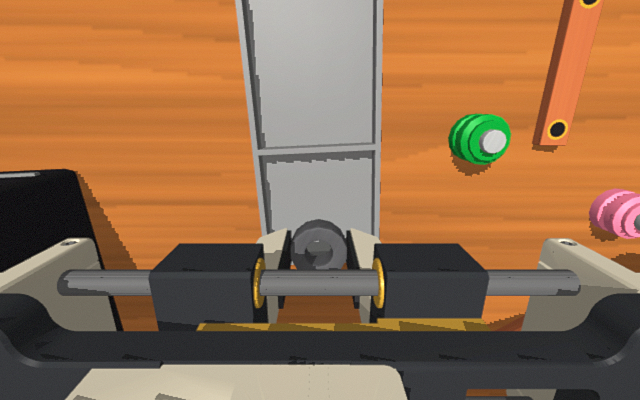

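The ring is above the short compartment. The cross wall runs from (255,151) to (379,147), and the side walls are at columns 252 and 381 at that row.

```bash
python3 - <<'E'
from h import *
np.set_printoptions(precision=1,suppress=True)
c=np.load("w8.npz")
for p in [(252,151),(381,147),(257,210),(381,210),(238,0),(383,0)]: print(p,at(c,p,18))
E
```

```text
(252, 151) [ 493.7 -353.4]
(381, 147) [ 490.5 -258.7]
(257, 210) [ 539.9 -352.5]
(381, 210) [ 539.6 -255.5]
(238, 0) [ 397.6 -356. ]
(383, 0) [ 397.4 -263.7]
```

```bash
python3 -m pendant '{"dp":[[0.004,0,0.02],[0.004,0,0.045],[0.004,0,0.058],[0.004,0,0.06],[0.004,0,0.06],[0.004,0,0.06],[0.004,0,0.06]],"rotation":[[0,0,-0.02],[0,0,-0.04],[0,0,-0.04],[0,0,-0.04],[0,0,-0.04],[0,0,-0.04],[0,0,-0.04]]}'
```

```text
time: 20.12
tool_pos: [537.6, -305.7, 10.8]
tcp_rot: [-3.141, 0.001, -3.101]
contact_force: [-0.6, 0.0, -0.2]
grip_width: 33.0
finger_force: 30.0
```

```bash
python3 -m pendant '{"dp":[[0,0,0],[0,0,0],[0,0,0],[0,0,0],[0,0,-0.02],[0,0,-0.06],[0,0,-0.1],[0,0,-0.12]],"rotation":[[0,0,0],[0,0,0],[0,0,0],[0,0,0],[0,0,0],[0,0,0],[0,0,0],[0,0,0]]}' 0.039
```

```text
time: 21.12
tool_pos: [538.1, -306.0, 132.8]
tcp_rot: [-3.139, 0.003, -3.101]
contact_force: [0.3, -0.6, -0.1]
grip_width: 39.0
finger_force: 0.0
```

```bash
python3 -m pendant '{"dp":[[0.03,0.055,0],[0.06,0.11,0],[0.095,0.18,0],[0.095,0.1825,0.03],[0.095,0.1825,0.06],[0.095,0.1825,0.07],[0.095,0.1825,0.07],[0.095,0.1825,0.07]],"rotation":[[0,0,0.015],[0,0,0.03],[0,0,0.045],[0,0,0.045],[0,0,0.045],[0,0,0.045],[0,0,0.045],[0,0,0.045]]}' 0.05
python3 - <<'E'
from h import *
np.set_printoptions(precision=1,suppress=True)
o,c=wrist("w9"); print(o["tool_pos"],o["tcp_rot"],proj(c,(391.9,-127,10)))
m=cv2.inRange(c["pixels"],(0,0,0),(60,60,60))
n,l,st,ce=cv2.connectedComponentsWithStats(m)
for i in range(1,n):
    if 60<st[i,4]<3000: print(st[i],ce[i],at(c,ce[i],10))
E
```

```text
time: 22.12
tool_pos: [435.7, -127.5, 61.0]
tcp_rot: [-3.141, 0.001, 3.136]
contact_force: [-0.6, -0.1, 0.6]
grip_width: 50.1
finger_force: 0.0
[ 435.7 -127.5   61. ] [-3.1  0.   3.1] [318.4 158.3]
[313 153  13  13 131] [319.1 158.6] [ 392.1 -126.4]
[619 190  21  50 392] [628.1 215.9] [438.3 114.3]
[259 231  18  40 413] [269.8 254.4] [ 470.4 -166.9]
[360 231  22  40 413] [366.6 254.4] [470.8 -88.1]
[313 258  12  12 103] [318.6 263.3] [ 478.8 -127.2]
[259 296   9  13  81] [262.6 301. ] [ 515.1 -175.5]
[370 296   8  13  71] [373.8 301.6] [516.2 -79.8]
[398 371  19  22  92] [405.1 380.9] [605.6 -45.4]
[506 397  26   3  70] [518.8 398. ] [628.   67.3]
```

Both bolt marks are where expected, and the bar is centred at (435.5,-127). Descending to grip.

```bash
python3 -m pendant '{"dp":[[0,0,0.02],[0,0,0.045],[0,0,0.055],[0,0,0.057],[0,0,0.057],[0,0,0.057]],"rotation":[[0,0,0],[0,0,0],[0,0,0],[0,0,0],[0,0,0],[0,0,0]]}'
python3 -m pendant '{"dp":[[0,0,0],[0,0,0],[0,0,0],[0,0,0],[0,0,0],[0,0,0],[0,0,0]],"rotation":[[0,0,0],[0,0,0],[0,0,0],[0,0,0],[0,0,0],[0,0,0],[0,0,0]]}' 0.008
```

```text
time: 22.92
tool_pos: [435.5, -127.1, 3.9]
tcp_rot: [-3.141, 0.001, 3.137]
contact_force: [-0.5, -0.8, -0.1]
grip_width: 50.5
finger_force: 0.0
time: 23.8
tool_pos: [435.0, -126.9, 3.2]
tcp_rot: [3.142, 0.0, 3.137]
contact_force: [-1.9, -0.1, 0.8]
grip_width: 19.5
finger_force: 30.0
```

```bash
python3 -m pendant '{"dp":[[0,0,-0.05],[0,0,-0.08],[0.004,-0.05,-0.08],[0.008,-0.1,-0.08],[0.012,-0.15,-0.08],[0.014,-0.182,-0.08],[0.014,-0.182,-0.08],[0.014,-0.182,-0.08]],"rotation":[[0,0,0],[0,0,0],[0,0,-0.015],[0,0,-0.03],[0,0,-0.045],[0,0,-0.045],[0,0,-0.045],[0,0,-0.045]]}'
python3 - <<'E'
from h import *
np.set_printoptions(precision=1,suppress=True)
o,c=wrist("w10"); print(o["tool_pos"],o["tcp_rot"],o["grip_width"],proj(c,(420,-309,4)))
E
```

```text
time: 24.8
tool_pos: [419.6, -307.9, 82.6]
tcp_rot: [3.14, -0.001, -3.102]
contact_force: [-0.0, 0.4, -2.1]
grip_width: 19.3
finger_force: 30.0
[ 419.6 -307.9   82.6] [ 3.1 -0.  -3.1] 19.25282418138662 [316.5 203.5]
```

View pics/w10.png

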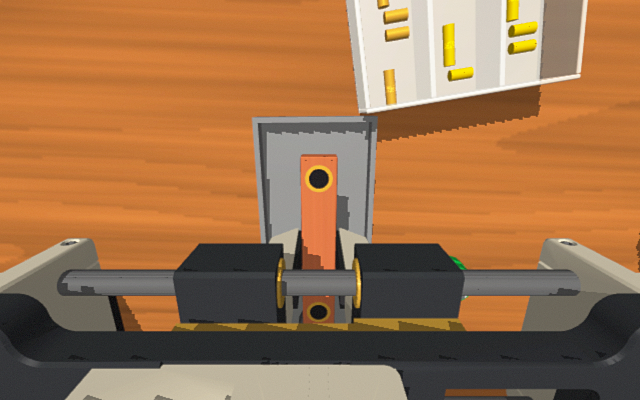

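The bar is held lengthwise over the long compartment, with its near mark at (318,178). The tray's near rim corners are at (253,117) and (377,116).

```bash
python3 - <<'E'
from h import *
np.set_printoptions(precision=1,suppress=True)
c=np.load("w10.npz")
for p in [(253,117),(377,116),(261,230),(372,230)]: print(p,at(c,p,18))
E
```

```text
(253, 117) [ 348.9 -359.3]
(377, 116) [ 344.4 -266.5]
(261, 230) [ 440.6 -354.9]
(372, 230) [ 437.  -261.5]
```

```bash
python3 -m pendant '{"dp":[[0,-0.001,0.03],[0,-0.001,0.055],[0,-0.001,0.07],[0,-0.001,0.074],[0,-0.001,0.074],[0,-0.001,0.074],[0,-0.001,0.074],[0,-0.001,0.074]],"rotation":[[0,0,0],[0,0,0],[0,0,0],[0,0,0],[0,0,0],[0,0,0],[0,0,0],[0,0,0]]}'
```

```text
time: 25.85
tool_pos: [420.3, -310.0, 9.6]
tcp_rot: [-3.141, 0.001, -3.102]
contact_force: [-0.1, 0.2, -1.5]
grip_width: 19.1
finger_force: 30.0
```

```bash
python3 -m pendant '{"dp":[[0,0,0],[0,0,0],[0,0,0],[0,0,0],[0,0,-0.02],[0,0,-0.06],[0,0,-0.1],[0,0,-0.15]],"rotation":[[0,0,0],[0,0,0],[0,0,0],[0,0,0],[0,0,0],[0,0,0],[0,0,0],[0,0,0]]}' 0.034
python3 -m pendant '{"dp":[[0.0,0.06,-0.05],[0.0,0.12,-0.1],[0,0.17,-0.1],[0,0.17,-0.1],[0,0.17,-0.1],[0,0.17,-0.1],[0,0.17,-0.1],[0,0.17,-0.1]],"rotation":[[0,0,0],[0,0,0],[0,0,0],[0,0,0],[0,0,0],[0,0,0],[0,0,0],[0,0,0]]}'
python3 - <<'E'
from h import *
from plant import vision
np.set_printoptions(precision=1,suppress=True)
o,c=wrist("w11"); print(o["tool_pos"],o["tcp_rot"])
a=vision.capture("top")["pixels"]; b=vision.capture("side")["pixels"]
cv2.imwrite("pics/fin.png",np.hstack([a[100:320,120:520],b[100:320,100:500]])[:,:,::-1])
E
```

```text
time: 26.85
tool_pos: [419.7, -309.4, 160.0]
tcp_rot: [3.14, -0.001, -3.101]
contact_force: [0.2, -0.3, -0.0]
grip_width: 34.0
finger_force: 0.0
time: 27.85
tool_pos: [413.3, -140.7, 258.7]
tcp_rot: [3.141, -0.001, -3.103]
contact_force: [0.0, 0.1, 0.1]
grip_width: 34.0
finger_force: 0.0
[ 413.3 -140.7  258.7] [ 3.1 -0.  -3.1]
```

View pics/fin.png

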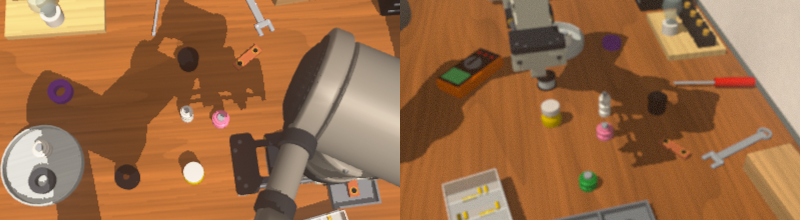

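In the cropped top view the dish holds the insulator at (40,147) and the ring at (42,181), but the arm hides most of the tray. The wrist view should show it.

View pics/w11.png

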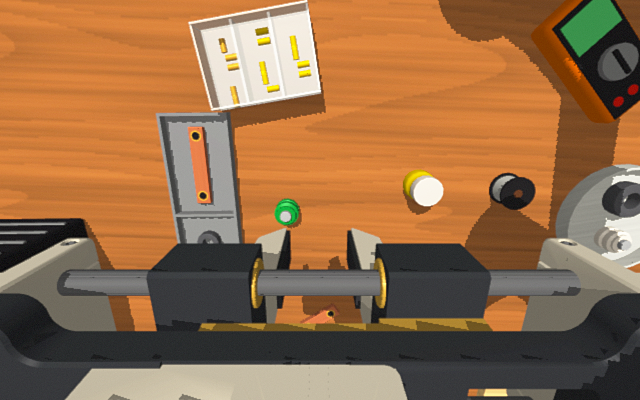

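The bar lies in the long compartment with its marks at (196,135) and (203,196), and the small ring is in the short one at (208,240). I'll check the numbers, then hand in.

```bash
python3 - <<'E'
from h import *
np.set_printoptions(precision=1,suppress=True)
c=np.load("w11.npz")
a,b=at(c,(196,135),14),at(c,(203,196),14); r=at(c,(208,240),18)
print(a,b,(a+b)/2,r)
M=np.array([[np.cos(.04),np.sin(.04)],[-np.sin(.04),np.cos(.04)]])
t=np.array([466.5,-307.5]); ok=True
for p,q,tol in [((a+b)/2,(-46,0),(14,20)),(r,(72,0),(18,18))]:
    e=M@(p-t)-q; print(e); ok&=bool((abs(e)<tol).all())
if ok:
    from plant import workorder; print(workorder.close_job())
E
```

```text
[ 376.7 -310.2] [ 464.6 -307.4] [ 420.7 -308.8] [ 533.5 -303.7]
[0.2 0.5]
[-4.9  1.1]
the job is handed in; nothing more can be done
None
```

I handed the job in at about 28 s with all four parts placed: the long bar and small ring are in the tray, measured within 5 mm of their compartment centres, and the large ring and short insulator stand side by side in the dish; the hand-in gave no verdict.

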